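# Clamp the flow cell for a leak test

## Robot

A 7-joint arm with a two-finger parallel gripper is mounted at the origin on the work surface. World frame = base frame: x ahead of the robot, y to its left, z up, the work surface at z = 0. Lengths are in m, angles in rad, forces in N, time in s.
With the tool pointing down it reaches from about 0.425 to 0.925 m from the base axis. Payload 6.8 kg.
Tool frame: the origin (TCP) lies midway between the tips of the shut fingers; the grasp point (between the pads) lies 19 mm behind it; z points along the fingers, y is the line along which they close (so a half turn about z gives the same grasp; the last joint's range is limited). The gripper opens to 85 mm and grips with 20 to 120 N. Pads are 22 mm wide; open, the fingers measure 114 mm over their backs; the gripper's body (76 mm by 85 mm) begins 54 mm behind the grasp point. The pads swing forward as they close: fully open they stand 13 mm farther back than shut.
Start: joints at [1.218, 0.477, 0.022, 1.555, -0.011, 1.109, -0.083], TCP at [0.164, -0.655, 0.231] pointing down, gripper open.
Joint ranges: [-2.96, 2.96], [-0.34, 2.1], [-1.41, 1.46], [0.24, 2.44], [-1.37, 4.51], [0.17, 1.92], [-2.96, 2.96]. Speed limits (rad/s): [2.39, 2.39, 3.14, 3.14, 3.14, 3.14, 3.14].

## Interface

Orientations are given as a rotation vector (axis times angle).
In Python, from bench import r gives the robot as it stands. The module is installed in compiled form; this text tells all that it offers.
- The arm moves only by the tool apply_moves, never from a script. Its argument "rows" is a list of rows, each a list of 6 numbers: the shift along the tool's x, y, z scaled (see below), then the turn, a rotation vector about the tool's x, y, z scaled (see below). A call has 1 to 5 rows; each row is the pose to reach, as a shift and turn from the pose commanded when the call began, along the tool's axes at that moment; what a row does not reach only later rows make up. The controller multiplies each number of a shift by 0.25 m and each number of a turn by 90 degrees. A row lasts 1/8 s, in which the tool goes at most 62.5 mm and 10.7 degrees, less where a joint would pass 70% of its speed; a pose out of reach is approached as far as the arm can. A call with a number of a shift or a turn outside -1 to 1 is refused whole. A call with a gripper value outside its range is refused whole. "claw" is the opening, from 0 (shut) to 1 (fully open), set as the call begins (left out, the last holds). The fingers move at their own pace and stop on an object; "newtons" is the grip in N (left out, the last holds). Time passes only in rows, so rows that repeat a pose let the fingers close. It gives the time, the measured TCP pose, the force, the opening and the grip force at its end, in the units of the state.
- r.get_obs(): the state, without advancing time (a new reading comes with each control period).
- r.grab_frame(name): name is "scene" or "top" or "wrist"; returns a dict with "pixels" (480x640x3 uint8, red, green, blue), "intrinsics" (3x3 intrinsics, pixels), "dist" ([k1, k2, p1, p2, k3] as OpenCV has them; the pictures are not rectified), "eye" and "attitude" of the camera in the world. Camera axes: x right, y up, looking along -z (the intrinsics and any distortion apply to the point x, -y, -z); pixel columns grow to the right and rows downward; lengths in m; the calibration is good to about 2 mm. A picture is of the moment at which its call begins. There is no depth.
- r.hand_in(): hands the job in; it is judged then, once.
Trained networks look in a picture, given as the dict that the camera call returned (one of the last four; its "shot" number tells which), for a name from the list of things; names that differ only in an ending like _2 or _b are one class to them, and where a whole thing is asked for, a point or a joint stands for the part that bears it (a point fixed in the world has none). Each returns a list of dicts, best first, with "conf" (0 to 1); they miss things now and then, are a little off and sometimes report something else, mostly with a low value. They report only what shows in the picture. A call takes as long as a camera call. They do not tell look-alikes from the thing itself.
- r.search_frame(picture, thing): "rect" ([left, top, width, height] in pixels, round what is visible of it).
- r.outline_of(picture, thing): "pixels" (480x640 bool, what is visible of it) and "rect" ([left, top, width, height] in pixels, round what is visible of it).
- r.landmark_of(picture, thing): "point" ([column, row] in pixels: a listed point, or the origin of a listed thing).
The state is a dict: "clock": time; "joints": joint angles; "qvel": joint speeds; "tau": joint torques, N m; "tcp_pos": TCP position; "orientation": TCP orientation; "contact_force": force on the tool from outside, world axes, zero at the start; "moment": the same for the moment, N m; "grip_width": finger opening in m; "gripper_force": force on a finger pad.
Only numpy, scipy, OpenCV 4.12 (cv2) and the standard library are available. Lean on these libraries where they do the work, as an engineer would, in place of code of your own. Each camera call takes 0.05 s, during which the arm holds its last target. There are 200 camera calls.

## Task

Push the flow cell gently along the clamp's bed, nose first between the guide rails, until it is fully home against the stop. Then wind the crank clockwise until the pad meets the cell and snug it by feel: firm enough that the gasket seals, but no more, because the glass window cracks. Let go of the crank and leave the glassware round about where it stands.

Things in the scene. Friction and masses are not known exactly. Their poses are not given: they have to be found in the camera images.
- clamp: Grey cast C-shaped screw clamp fixed to the bench. Origin: on the spindle's upright axis, at table level; x runs along the bed towards the stop. Bed: flat slab 25 mm high, 90 mm wide, x = -220 to +85 mm. Column at x = 56 to 84 mm; it carries an arm ending in a round boss (22 mm radius about the axis, 122 to 156 mm above the table) that holds the spindle. The crank turns above 180 mm.
- guide_mouth (a point): Middle of the mouth of the two guide rails, on the bed, 47 mm before the spindle's axis (x = -47 mm of the clamp), axes as the clamp's. Rails are 16 mm high, 54 mm apart from x = -20 to +40 mm of the clamp, and flare to about 75 mm apart at this mouth.
- cell: Flow cell: two aluminium plates, glass between, glass window in the tail half; 170 long x 50 wide x 34 mm high, 0.45 kg (varies). Origin: centre of its underside; x along its length to the nose, which points to the stop. Lies loose on the bed, 75 to 92 mm short of the stop, a few mm and degrees crooked. Push on its tail end face (x = -85 mm). It drags with about 2 to 7 N.
- cell_nose (a point): Centre of the lower edge of the cell's nose end (85 mm ahead of its origin along its x). Fully home it is at the stop face, x = +40 mm in the clamp's frame.
- stop: Steel stop block 60 mm wide, its top 55 mm above the table, fixed at the end of the bed. Its origin and axes are the clamp's; its face to the cell is at x = +40 mm. Ramming the cell against it with more than 40 N spoils the cell.
- knob_mid (a point): Middle of the crank's upright black grip knob, a cylinder 20 mm in diameter and 36 mm high (18 mm above and below this point). It spins freely on its pin, so it can be held while it goes round. It circles the spindle's axis at 45 mm radius, just above the flat crank arm (16 mm wide). Clockwise from above tightens; its start angle varies.
- crank_hub (a point): Top of the hub on the spindle's axis, 16 mm below the knob's middle. A clockwise turn lowers hub, knob and pad by 16 mm. Running free takes about 4.4 N along the knob's circle (friction; at rest it holds as much either way). With the pad pressing it rises 0.57 N per 10 N of pad force, about 4 N per radian. Snug: a rise of about 4 N; at a rise of 8 N the glass cracks. It stays where left.
- screw: The steel spindle (16 mm thick) with all it carries: crank above, round pad (34 mm across) below. Origin: on its axis, 118 mm below the top of the hub. The pad's face is 10 to 18 mm below this origin: its stem's setting differs each time and is not measured. The gap to the cell's top is about 9 to 25 mm at first. The mount gives 1 mm per 30 N. Snug: 35 to 110 N on the cell; 140 N cracks the glass.
- beaker: Glass beaker, 60 mm in diameter, 75 mm high, standing beside the clamp. Origin: centre of its underside. To be left alone.
- jar: Amber glass jar with a white cap, 48 mm in diameter, 60 mm high, on the robot's side of the clamp. Origin: centre of its underside. To be left alone.
- flask: Tall glass bottle, 64 mm in diameter, 150 mm high. Origin: centre of its underside. To be left alone.
- dish: Shallow glass dish, 90 mm in diameter, 16 mm high. Origin: centre of its underside. To be left alone.
Things that resemble listed ones, but are neither listed nor needed, are in the scene too. Of the things like the cell, leave any that is red; of the rest the smaller one is meant.

How it is judged:
On the way, in this order (a step that is already met when the one before it is completed fails the run):
1. the cell is fully home against the stop, before the pad presses on it (x of cell_nose in the frame of clamp above 0.036 m and contact force between screw and cell below 2 N), for 0.2 s.
2. the pad presses snugly on the cell (contact force between screw and cell between 35 and 110 N), for 0.2 s.
At the end, for the whole second after the job is handed in: The cell lies at rest with its nose within 4 mm of the stop face, the pad presses on it with 35 to 110 N, and the crank has been let go (all of step 2 and x of cell_nose in the frame of clamp above 0.036 m and linear speed of cell below 0.01 m/s); the robot touches nothing.
It fails at once if the pad presses on the cell with more than 140 N (cracked glass) (contact force between screw and cell above 140 N).
It fails at once if the cell is rammed against the stop with more than 40 N (contact force between cell and stop above 40 N).
It fails at once if the beaker, jar, bottle or dish is shifted by more than 30 mm (distance of any of beaker, jar, flask, dish from where it was at the start of the episode above 0.03 m).
It also fails if it takes over 64 s, if anything falls off the work surface, if the arm or the gripper's body presses on something with over 40 N, if the wrist force passes 120 N, or if a joint passes its speed limit or range.

## Working session

There is one attempt and no reset: what is moved stays moved. The work goes in short steps, Python scripts to look and compute and a tool call to move; the robot and the scene stay as the last step left them, time stands still between calls to the robot, and variables do not carry over. Pictures are saved under pics/ and viewed, at most 10 in all, crops included, and the job is handed in when it is done.

Besides the shell and the picture viewer there is one more tool, called after "Request:" by a JSON object that holds its "method" and its "body". apply_moves: Moves the arm, as the interface text tells. Its arguments: {"type":"object","properties":{"rows":{"type":"array","items":{"type":"array","items":{"type":"number"}}},"claw":{"type":"number"},"newtons":{"type":"number"}},"required":["rows"]}

```bash
mkdir -p pics; cat > h.py <<'E'
import numpy as np, cv2
from scipy.spatial.transform import Rotation as R
from bench import r
def cam(p):
    a=np.array(p["attitude"],float)
    M=a if a.shape==(3,3) else (R.from_rotvec(a).as_matrix() if a.size==3 else R.from_quat(a).as_matrix())
    return np.array(p["intrinsics"],float),np.array(p["dist"],float),np.array(p["eye"],float),M
def ray(p,uv):
    K,d,e,M=cam(p)
    x,y=cv2.undistortPoints(np.array([[uv]],float),K,d)[0,0]
    return e,M@np.array([x,-y,-1.0])
def atz(p,uv,z):
    e,v=ray(p,uv); return e+v*(z-e[2])/v[2]
def proj(p,X):
    K,d,e,M=cam(p)
    c=(np.atleast_2d(X)-e)@M; c=c*[1,-1,-1]
    return cv2.projectPoints(c.reshape(-1,1,3),np.zeros(3),np.zeros(3),K,d)[0][:,0]
def tri(obs):
    A=np.zeros((3,3));b=np.zeros(3)
    for p,uv in obs:
        e,v=ray(p,uv);v=v/np.linalg.norm(v);P=np.eye(3)-np.outer(v,v);A+=P;b+=P@e
    return np.linalg.solve(A,b)
def save(p,name): cv2.imwrite("pics/"+name,cv2.cvtColor(p["pixels"],cv2.COLOR_RGB2BGR))
E
python3 - <<'E'
from h import *
np.set_printoptions(precision=3,suppress=True)
o=r.get_obs()
print({k:np.round(v,3) for k,v in o.items()})
for n in("scene","top"):
    p=r.grab_frame(n);save(p,n+"0.png");print(n,p["eye"],p["attitude"],p["intrinsics"],p["dist"])
    for t in("clamp","guide_mouth","cell","cell_nose","knob_mid","crank_hub","screw","beaker","jar","flask","dish"):
        l=r.landmark_of(p,t);print(t,[(np.round(q["point"]),round(q["conf"],2)) for q in l[:3]])
E
```

```text
{'clock': np.float64(0.0), 'joints': array([ 1.218,  0.478,  0.022,  1.556, -0.011,  1.109, -0.083]), 'qvel': array([ 0.001, -0.   , -0.   , -0.001, -0.   ,  0.   ,  0.   ]), 'tau': array([ -0.001, -59.645,   1.608, -28.12 ,   0.013,   0.01 ,  -0.   ]), 'tcp_pos': array([ 0.163, -0.654,  0.23 ]), 'orientation': array([-3.116, -0.383,  0.001]), 'contact_force': array([-0.257, -0.171,  0.046]), 'moment': array([ 0.049, -0.01 ,  0.03 ]), 'gripper_force': np.float64(0.0), 'grip_width': np.float64(0.085)}
scene [ 1.127 -0.532  0.896] [0.815 0.351 0.806] [[483.13    0.    317.636]
 [  0.    483.13  237.04 ]
 [  0.      0.      1.   ]] [-0.023  0.     0.     0.     0.   ]
clamp [(array([330., 303.]), 0.97)]
guide_mouth [(array([317., 298.]), 0.63), (array([315., 229.]), 0.48)]
cell [(array([151., 290.]), 0.9), (array([281., 311.]), 0.68), (array([425., 335.]), 0.68)]
cell_nose [(array([ 98., 305.]), 0.71), (array([315., 301.]), 0.64), (array([416., 369.]), 0.55)]
knob_mid [(array([318., 229.]), 0.6)]
crank_hub [(array([430., 246.]), 0.59)]
screw [(array([329., 273.]), 0.85)]
beaker [(array(
[... 202 characters left out ...]
[  0.    483.558 245.229]
 [  0.      0.      1.   ]] [-0.066  0.     0.     0.     0.   ]
clamp [(array([309., 229.]), 0.59)]
guide_mouth [(array([329., 231.]), 0.95), (array([187., 223.]), 0.18)]
cell [(array([358., 234.]), 0.7), (array([280., 150.]), 0.6), (array([435., 347.]), 0.58)]
cell_nose [(array([303., 134.]), 0.81), (array([480., 357.]), 0.78), (array([327., 230.]), 0.71)]
knob_mid [(array([424., 198.]), 0.71), (array([323., 231.]), 0.66)]
crank_hub [(array([312., 214.]), 0.64)]
screw [(array([311., 224.]), 0.59)]
beaker [(array([334., 180.]), 0.88), (array([310., 218.]), 0.2)]
jar [(array([298., 280.]), 0.79)]
flask [(array([185., 219.]), 0.98)]
dish [(array([425., 198.]), 0.75)]
```

View pics/scene0.png

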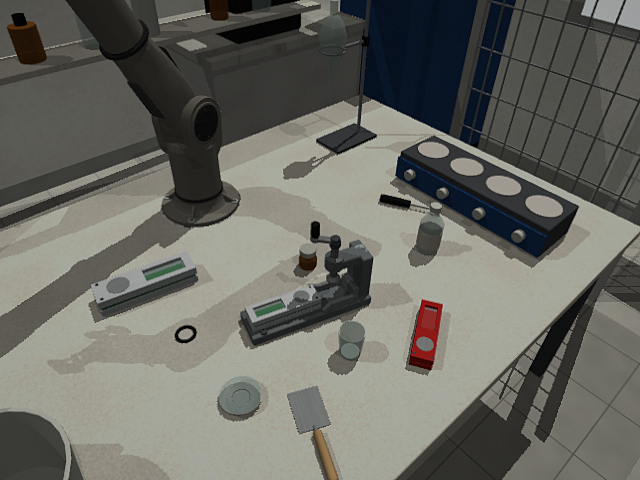

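View pics/top0.png

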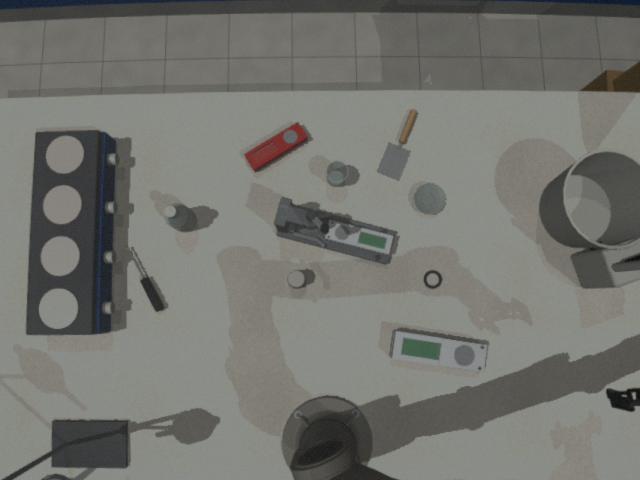

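Candidates like the cell are the grey one on the clamp bed (top 358,234), the larger grey one on the table (top 440,350) and the red one (top 277,147). The one on the bed is meant: it isn't red, and it is the smaller of the other two. I'll confirm with an enlarged crop.

```bash
python3 - <<'E'
from h import *
np.set_printoptions(precision=4,suppress=True)
s=r.grab_frame("scene");t=r.grab_frame("top")
a=cv2.resize(t["pixels"][185:275,265:405],(800,514)[:2],interpolation=cv2.INTER_CUBIC)
b=cv2.resize(s["pixels"][210:350,230:385],None,fx=4,fy=4,interpolation=cv2.INTER_CUBIC)
a=cv2.resize(t["pixels"][190:270,270:403],(798,480),interpolation=cv2.INTER_CUBIC)
save({"pixels":a},"ctop.png");save({"pixels":b},"cscene.png")
import pickle
pickle.dump((s,t),open("st.pkl","wb"))
for n in("clamp","screw","cell","cell_nose","guide_mouth","knob_mid","crank_hub","beaker","jar","flask","dish"):
    L=[[q["point"] for q in r.landmark_of(p,n) if q["conf"]>.3] for p in(s,t)]
    best=[]
    for u in L[0]:
        for w in L[1]:
            X=tri([(s,u),(t,w)]);e=np.linalg.norm(proj(s,X)[0]-u)+np.linalg.norm(proj(t,X)[0]-w)
            if e<12: best.append((round(e,1),X))
    print(n,sorted(best,key=lambda q:q[0])[:4])
E
```

```text
clamp [(np.float64(2.6), array([ 0.5516,  0.028 , -0.0061]))]
screw [(np.float64(3.2), array([0.5606, 0.0253, 0.104 ]))]
cell [(np.float64(0.5), array([0.7771, 0.1169, 0.0069])), (np.float64(0.9), array([ 0.2328, -0.2903, -0.0058])), (np.float64(2.4), array([ 0.5299, -0.0969,  0.032 ]))]
cell_nose [(np.float64(2.2), array([ 0.5476, -0.0132,  0.0328])), (np.float64(3.2), array([ 0.8248,  0.0499, -0.0049]))]
guide_mouth [(np.float64(3.6), array([ 0.5459, -0.0107,  0.0361]))]
knob_mid []
crank_hub [(np.float64(1.8), array([0.5576, 0.0304, 0.2095]))]
beaker [(np.float64(1.0), array([ 0.6932, -0.0319, -0.007 ]))]
jar [(np.float64(0.7), array([0.4268, 0.0671, 0.0093]))]
flask [(np.float64(2.3), array([0.577 , 0.3748, 0.0001]))]
dish [(np.float64(5.4), array([ 0.6363, -0.2885,  0.0041]))]
```

View pics/ctop.png

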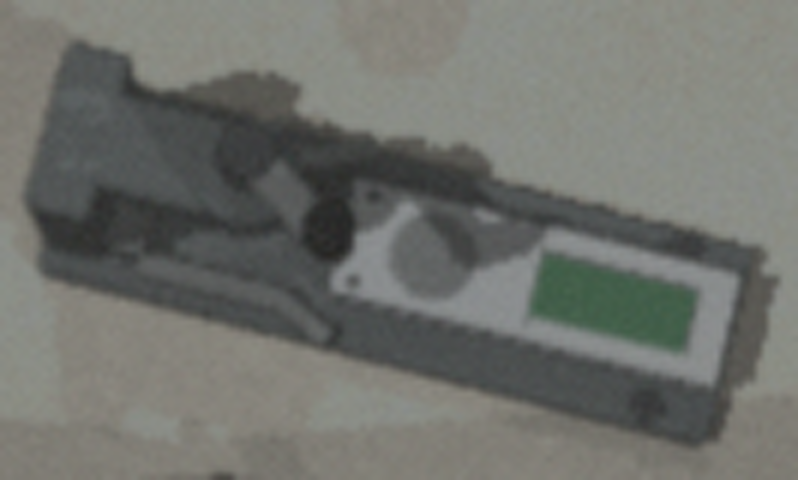

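View pics/cscene.png

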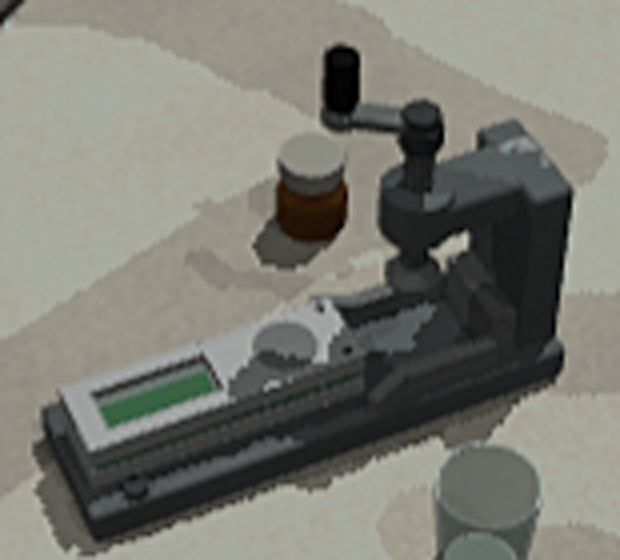

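```bash
python3 - <<'E'
from h import *
import pickle
np.set_printoptions(precision=4,suppress=True)
s,t=pickle.load(open("st.pkl","rb"))
T=lambda u,v:(270+(u+.5)/6-.5,190+(v+.5)/6-.5)
S=lambda u,v:(230+(u+.5)/4-.5,210+(v+.5)/4-.5)
for n,uv in dict(tf=(748,268),tn=(713,387),nn=(330,292),nf=(362,183),g1=(540,250),g2=(697,288),g3=(688,353),g4=(530,315)).items(): print("cell top",n,atz(t,T(*uv),.059))
for n,uv in dict(tw=(57,388),te=(97,448),nw=(318,297),g1=(95,400),g2=(205,355),g3=(218,385),g4=(105,424)).items(): print("scene cell",n,atz(s,S(*uv),.059))
print("bed top",atz(t,T(765,250),.025),atz(t,T(700,443),.025),atz(t,T(40,275),.025))
print("bed scene",atz(s,S(45,410),.025),atz(s,S(97,517),.025),atz(s,S(565,352),.025))
print("hub",tri([(s,S(421,106)),(t,T(245,150))]))
print("knob top",tri([(s,S(341,52)),(t,T(328,230))]))
E
```

```text
cell top tf [ 0.533  -0.1814  0.059 ]
cell top tn [ 0.4819 -0.1647  0.059 ]
cell top nn [ 0.525  -0.0016  0.059 ]
cell top nf [ 0.572  -0.0161  0.059 ]
cell top g1 [ 0.5419 -0.092   0.059 ]
cell top g2 [ 0.5246 -0.1591  0.059 ]
cell top g3 [ 0.4966 -0.1544  0.059 ]
cell top g4 [ 0.5139 -0.087   0.059 ]
scene cell tw [ 0.4776 -0.167   0.059 ]
scene cell te [ 0.5278 -0.175   0.059 ]
scene cell nw [ 0.5187 -0.0074  0.059 ]
scene cell g1 [ 0.4988 -0.1557  0.059 ]
scene cell g2 [ 0.5119 -0.0874  0.059 ]
scene cell g3 [ 0.5347 -0.0958  0.059 ]
scene cell g4 [ 0.5167 -0.1617  0.059 ]
bed top [ 0.5452 -0.1952  0.025 ] [ 0.4603 -0.1638  0.025 ] [0.5384 0.1245 0.025 ]
bed scene [ 0.4607 -0.1672  0.025 ] [ 0.5434 -0.189   0.025 ] [0.6255 0.0985 0.025 ]
hub [0.5591 0.0329 0.2138]
knob top [0.5245 0.0038 0.245 ]
```

The crop confirms it: the smaller grey cell lies on the clamp's bed, with its tail at top px (395,242) and its nose at (327,230). The knob is at scene px (315,229) and top px (325,228).

The clamp origin is about (0.560, 0.033) with yaw 74.6°. The cell's tail middle is about (0.505, -0.172), so it has roughly 82 mm to go. I'll move behind the tail first.

Request:
{"method": "apply_moves", "body": {"rows": [[0.17,-0.14,0,0,0,-0.11],[0.34,-0.28,0,0,0,-0.22],[0.51,-0.42,0,0,0,-0.33],[0.68,-0.56,0,0,0,-0.44],[0.85,-0.7,0,0,0,-0.55]], "claw": 0.12}}

```text
clock: 3.02
tcp_pos: [0.3283, -0.4322, 0.2316]
orientation: [2.666, 1.661, -0.0]
contact_force: [0.6, 0.3, 0.6]
grip_width: 0.0103
gripper_force: 0.0
```

```bash
cat >> h.py <<'E'
def plan(path,yaw,n=None,base=None):
    """rows (scaled) through world points path, tool x at yaw (deg), pointing down, from measured pose or base"""
    o=r.get_obs();p0=np.array(o["tcp_pos"]);R0=R.from_rotvec(o["orientation"])
    if base is not None:
        p0=np.array(base[:3]);R0=R.from_euler("z",base[3],degrees=True)*R.from_euler("x",180,degrees=True)
    Rt=R.from_euler("z",yaw,degrees=True)*R.from_euler("x",180,degrees=True)
    w=(R0.inv()*Rt).as_rotvec()/(np.pi/2)
    return [np.round(np.r_[R0.inv().apply(np.array(q)-p0)/.25,w],3).tolist() for q in path]
def st():
    o=r.get_obs();e=R.from_rotvec(o["orientation"]).as_matrix()
    print("t",round(float(o["clock"]),2),"tcp",np.round(o["tcp_pos"],4),"yaw",round(np.degrees(np.arctan2(e[1,0],e[0,0])),2),"zt",np.round(e[:,2],3),"F",np.round(o["contact_force"],2),"M",np.round(o["moment"],2),"w",np.round(o["grip_width"],4),"j7",np.round(o["joints"],2))
E
python3 - <<'E'
from h import *
st()
print(plan([(.492,-.220,.13),(.492,-.220,.042)],74.6))
E
```

```text
t 3.02 tcp [ 0.3283 -0.4322  0.2316] yaw 63.85 zt [ 0.    -0.001 -1.   ] F [0.57 0.27 0.65] M [ 0.03 -0.02  0.04] w 0.0103 j7 [ 1.02  0.27 -0.25  1.86  0.08  1.02  0.28]
[[1.051, 0.213, 0.406, 0.0, 0.0, -0.119], [1.051, 0.213, 0.758, 0.0, 0.0, -0.119]]
```

Request:
{"method": "apply_moves", "body": {"rows": [[0.22,0.04,0.02,0,0,-0.04],[0.44,0.08,0.1,0,0,-0.08],[0.66,0.13,0.2,0,0,-0.12],[0.86,0.17,0.3,0,0,-0.12],[1.0,0.2,0.36,0,0,-0.12]]}}

```text
clock: 3.65
tcp_pos: [0.4846, -0.2297, 0.1404]
orientation: [-2.501, -1.9, -0.001]
contact_force: [-0.5, -1.4, 0.9]
grip_width: 0.0102
gripper_force: 0.0
```

```bash
python3 - <<'E'
from h import *
st()
p=r.grab_frame("wrist");save(p,"w1.png");print(p["eye"],p["attitude"])
t=r.grab_frame("top");save({"pixels":np.hstack([cv2.resize(t["pixels"][170:290,270:430],(400,300),interpolation=cv2.INTER_CUBIC),cv2.resize(p["pixels"],(400,300))])},"w1.png")
import pickle;pickle.dump((p,t),open("w1.pkl","wb"))
print(plan([(.492,-.220,.042)],74.6))
E
```

```text
t 3.65 tcp [ 0.4846 -0.2297  0.1404] yaw 74.45 zt [-0.     0.001 -1.   ] F [-0.49 -1.4   0.89] M [-0.03  0.01  0.  ] w 0.0102 j7 [ 0.64  0.39 -0.39  1.95  0.19  0.84 -0.12]
[ 0.50403778 -0.15915545  0.28162494] [-0.29534897  0.04072385 -0.27009339]
[[0.034, 0.018, 0.392, -0.001, -0.002, 0.001]]
```

View pics/w1.png

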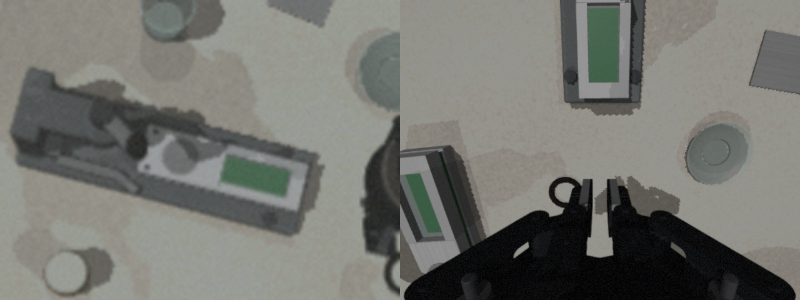

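The wrist view shows the cell's tail edge from view px (582,98) to (629,97), over the bed end from (565,101) to (640,102). The way ahead is clear. I'll descend while computing from this.

Request:
{"method": "apply_moves", "body": {"rows": [[0.01,0.01,0.1,0,0,0],[0.03,0.02,0.2,0,0,0],[0.03,0.02,0.3,0,0,0],[0.03,0.02,0.38,0,0,0],[0.03,0.02,0.39,0,0,0]]}}

```text
clock: 4.38
tcp_pos: [0.4892, -0.2269, 0.043]
orientation: [-2.503, -1.896, 0.003]
contact_force: [-0.7, -0.8, 0.5]
grip_width: 0.0103
gripper_force: 0.0
```

```bash
python3 - <<'E'
from h import *
import pickle
np.set_printoptions(precision=4,suppress=True)
p,t=pickle.load(open("w1.pkl","rb"))
W=lambda u,v:((u-400)*1.6,v*1.6)
pts=[(atz(p,W(*q),z))for q,z in(((582,98),.059),((629,97),.059),((565,101),.025),((640,102),.025),((576,2),.059),((631,4),.059))]
c=np.array([.560,.033,0]);a=np.radians(74.6)
for X in pts:
    d=X-c;print(X,np.round([d[0]*np.cos(a)+d[1]*np.sin(a),-d[0]*np.sin(a)+d[1]*np.cos(a)],4))
st()
E
```

```text
[ 0.4833 -0.1677  0.059 ] [-0.2139  0.0207]
[ 0.529  -0.1795  0.059 ] [-0.2131 -0.0266]
[ 0.4601 -0.167   0.025 ] [-0.2193  0.0432]
[ 0.5439 -0.1915  0.025 ] [-0.2207 -0.0441]
[ 0.5027 -0.0848  0.059 ] [-0.1287  0.024 ]
[ 0.5502 -0.0996  0.059 ] [-0.1305 -0.0257]
t 4.38 tcp [ 0.4892 -0.2269  0.043 ] yaw 74.27 zt [-0.002  0.    -1.   ] F [-0.67 -0.85  0.53] M [-0.04  0.01  0.01] w 0.0103 j7 [ 0.58  0.54 -0.33  2.    0.28  0.65 -0.21]
```

Request:
{"method": "apply_moves", "body": {"rows": [[0.06,0,0,0,0,0],[0.11,0,0,0,0,0],[0.15,-0.002,0,0,0,0],[0.18,-0.002,0,0,0,0],[0.21,-0.002,0,0,0,0]]}}

```text
clock: 5.0
tcp_pos: [0.5041, -0.1761, 0.0441]
orientation: [2.503, 1.897, -0.001]
contact_force: [-0.9, -3.8, 2.6]
grip_width: 0.0102
gripper_force: 1.6
```

Request:
{"method": "apply_moves", "body": {"rows": [[0.03,0,0,0,0,0],[0.06,0,0,0,0,0],[0.09,0,0,0,0,0],[0.12,-0.002,0,0,0,0],[0.15,-0.002,0,0,0,0]]}}

```text
clock: 5.62
tcp_pos: [0.5138, -0.1389, 0.0438]
orientation: [-2.504, -1.898, 0.0]
contact_force: [-0.5, -1.7, 2.4]
grip_width: 0.0103
gripper_force: 1.6
```

Request:
{"method": "apply_moves", "body": {"rows": [[0.02,0,0,0,0,0],[0.04,0,0,0,0,0],[0.06,0,0,0,0,0],[0.075,0,0,0,0,0],[0.085,0,0,0,0,0]]}}

```text
clock: 6.25
tcp_pos: [0.5195, -0.1186, 0.0438]
orientation: [-2.503, -1.898, 0.0]
contact_force: [-1.8, -2.4, 2.8]
grip_width: 0.0103
gripper_force: 1.5
```

Request:
{"method": "apply_moves", "body": {"rows": [[0.01,0,0,0,0,0],[0.02,0,0,0,0,0],[0.028,0,0,0,0,0],[0.034,0,0,0,0,0],[0.038,0,0,0,0,0]]}}

```text
clock: 6.88
tcp_pos: [0.5221, -0.1096, 0.0438]
orientation: [-2.504, -1.898, 0.0]
contact_force: [-0.7, -2.5, 1.5]
grip_width: 0.0102
gripper_force: 1.4
```

```bash
python3 - <<'E'
from h import *
import pickle
st()
t=r.grab_frame("top");w=r.grab_frame("wrist");s=r.grab_frame("scene")
pickle.dump((t,w,s),open("p2.pkl","wb"))
save({"pixels":np.hstack([cv2.resize(t["pixels"][190:270,270:403],(450,271),interpolation=cv2.INTER_CUBIC),cv2.resize(w["pixels"],(350,271))])},"p2.png")
E
```

```text
t 6.88 tcp [ 0.5221 -0.1096  0.0438] yaw 74.33 zt [-0.  0. -1.] F [-0.65 -2.51  1.53] M [-0.56  0.19  0.02] w 0.0102 j7 [ 0.36  0.53 -0.34  2.02  0.29  0.64 -0.44]
```

View pics/p2.png

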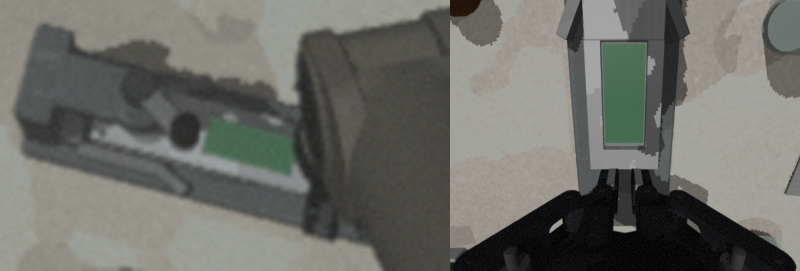

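The cell is in between the rails and straight, with its nose near the stop (top-view px ~(95,130)). I'll creep on while watching the force.

Request:
{"method": "apply_moves", "body": {"rows": [[0.004,0,0,0,0,0],[0.008,0,0,0,0,0],[0.011,0,0,0,0,0],[0.014,0,0,0,0,0],[0.016,0,0,0,0,0]]}}

```text
clock: 7.65
tcp_pos: [0.5232, -0.1058, 0.0438]
orientation: [-2.504, -1.898, -0.0]
contact_force: [0.5, -1.5, 1.3]
grip_width: 0.0103
gripper_force: 1.3
```

```bash
python3 - <<'E'
from h import *
import pickle
t,w,s=pickle.load(open("p2.pkl","rb"))
c=np.array([.560,.033,0]);a=np.radians(74.6)
for u in(590,658):
    X=atz(w,((u-450)/350*640,168.5/271*480),.059);d=X-c;print(X,np.round([d[0]*np.cos(a)+d[1]*np.sin(a),-d[0]*np.sin(a)+d[1]*np.cos(a)],4))
st()
E
```

```text
[ 0.49998056 -0.09312389  0.059     ] [-0.1375  0.0244]
[ 0.54818354 -0.10668112  0.059     ] [-0.1378 -0.0257]
t 7.65 tcp [ 0.5232 -0.1058  0.0438] yaw 74.33 zt [-0.  0. -1.] F [ 0.47 -1.51  1.28] M [-0.51  0.08  0.03] w 0.0103 j7 [ 0.35  0.53 -0.34  2.02  0.29  0.64 -0.45]
```

Request:
{"method": "apply_moves", "body": {"rows": [[0.003,0,0,0,0,0],[0.006,0,0,0,0,0],[0.008,0,0,0,0,0]]}}

```text
clock: 8.02
tcp_pos: [0.5237, -0.1038, 0.0438]
orientation: [-2.504, -1.898, -0.0]
contact_force: [-0.2, -3.2, 0.3]
grip_width: 0.0102
gripper_force: 1.2
```

Request:
{"method": "apply_moves", "body": {"rows": [[0.002,0,0,0,0,0],[0.004,0,0,0,0,0]]}}

```text
clock: 8.28
tcp_pos: [0.524, -0.1029, 0.0438]
orientation: [-2.504, -1.898, 0.0]
contact_force: [-0.8, -2.3, 1.3]
grip_width: 0.0101
gripper_force: 1.2
```

Request:
{"method": "apply_moves", "body": {"rows": [[0.002,0,0,0,0,0],[0.004,0,0,0,0,0]]}}

```text
clock: 8.52
tcp_pos: [0.524, -0.1028, 0.0438]
orientation: [2.504, 1.897, -0.001]
contact_force: [-1.6, -6.0, 2.0]
grip_width: 0.0102
gripper_force: 2.9
```

Request:
{"method": "apply_moves", "body": {"rows": [[0.002,0,0,0,0,0],[0.003,0,0,0,0,0]]}}

```text
clock: 8.78
tcp_pos: [0.5239, -0.1028, 0.0438]
orientation: [2.504, 1.896, -0.003]
contact_force: [-2.3, -6.1, 1.9]
grip_width: 0.0104
gripper_force: 3.5
```

Home: motion has stopped with the tail at x ≈ -130 mm, and the force has stepped up. I'll nudge once more, then back off and rise.

Request:
{"method": "apply_moves", "body": {"rows": [[0.003,0,0,0,0,0],[0.005,0,0,0,0,0],[0.005,0,0,0,0,0]]}}

```text
clock: 9.15
tcp_pos: [0.5239, -0.1028, 0.0438]
orientation: [2.505, 1.894, -0.005]
contact_force: [-2.7, -9.8, 2.8]
grip_width: 0.0102
gripper_force: 4.7
```

Request:
{"method": "apply_moves", "body": {"rows": [[-0.03,0,0,0,0,0],[-0.1,0,0,0,0,0],[-0.15,0,-0.2,0,0,0],[-0.15,0,-0.45,0,0,0],[-0.15,0,-0.7,0,0,0]]}}

```text
clock: 9.78
tcp_pos: [0.514, -0.1368, 0.2205]
orientation: [-2.503, -1.897, -0.0]
contact_force: [1.2, -0.8, -0.7]
grip_width: 0.0103
gripper_force: 0.0
```

```bash
python3 - <<'E'
from h import *
import pickle
np.set_printoptions(precision=4,suppress=True)
st()
t=r.grab_frame("top");s=r.grab_frame("scene")
for n in("knob_mid","crank_hub"):
    for p in(s,t): print(n,[(np.round(q["point"],1),round(q["conf"],2)) for q in r.landmark_of(p,n)[:3]])
w=r.grab_frame("wrist")
a=cv2.resize(s["pixels"][215:345,250:385],(405,390),interpolation=cv2.INTER_CUBIC)
b=cv2.resize(t["pixels"][190:255,265:330],(390,390),interpolation=cv2.INTER_CUBIC)
save({"pixels":np.hstack([a,b])},"k.png")
pickle.dump((t,s,w),open("k.pkl","wb"))
E
```

```text
t 9.78 tcp [ 0.514  -0.1368  0.2205] yaw 74.3 zt [-0.     0.001 -1.   ] F [ 1.19 -0.84 -0.68] M [-0.05 -0.07  0.05] w 0.0103 j7 [ 0.5   0.29 -0.42  1.89  0.14  1.   -0.26]
knob_mid [(array([313.9, 228.5]), 0.71)]
knob_mid [(array([297.1, 280.2]), 0.53), (array([325.9, 228.3]), 0.5)]
crank_hub [(array([334. , 238.8]), 0.67), (array([350.4, 354.2]), 0.51)]
crank_hub [(array([313. , 215.5]), 0.51)]
```

View pics/k.png

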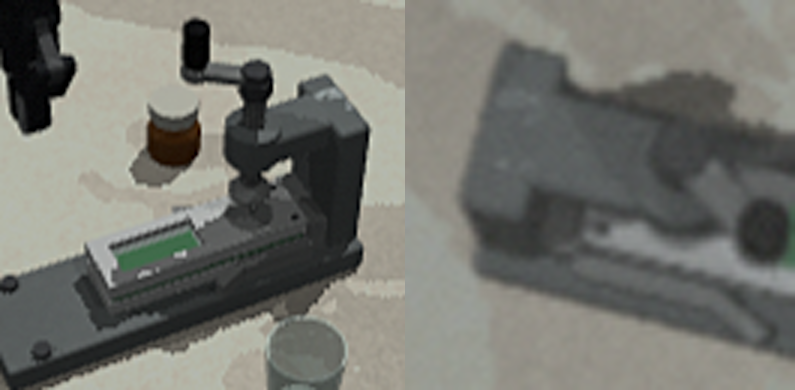

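```bash
python3 - <<'E'
from h import *
import pickle
np.set_printoptions(precision=4,suppress=True)
t,s,w=pickle.load(open("k.pkl","rb"))
top=(325.0,228.0)
# knob: top-view shows top face; scene silhouette mid
print("knob top face via top cam @.245/.250",atz(t,top,.245),atz(t,top,.250))
for z in(.222,.227,.232,.237):
    print(z,"scene knob_mid ray",atz(s,(315.0,230.0),z),"net",atz(s,(313.9,228.5),z))
print("hub: scene",[atz(s,(335.5,237.5),z) for z in(.21,.216)],"top",[atz(t,(311.3,214.7),z) for z in(.21,.216)])
print("tri knob",tri([(s,(315.,221.8)),(t,top)]),"hub",tri([(s,(335.5,237.5)),(t,(311.3,214.7))]))
for X in([.524,.003,.248],[.524,.003,.212],[.56,.033,.214]): print("wrist proj",proj(w,X), "scene",proj(s,X),"top",proj(t,X))
save(w,"w2.png")
for n in("knob_mid","crank_hub"):print(n,[(q["point"],q["conf"]) for q in r.landmark_of(w,n)] if 0 else "")
E
```

```text
knob top face via top cam @.245/.250 [0.525  0.0031 0.245 ] [0.5243 0.0033 0.25  ]
0.222 scene knob_mid ray [0.5219 0.0051 0.222 ] net [0.5165 0.0066 0.222 ]
0.227 scene knob_mid ray [0.5264 0.0012 0.227 ] net [0.521  0.0026 0.227 ]
0.232 scene knob_mid ray [ 0.5309 -0.0028  0.232 ] net [ 0.5256 -0.0013  0.232 ]
0.237 scene knob_mid ray [ 0.5354 -0.0068  0.237 ] net [ 0.5301 -0.0053  0.237 ]
hub: scene [array([0.5591, 0.0323, 0.21  ]), array([0.5641, 0.0274, 0.216 ])] top [array([0.5608, 0.0324, 0.21  ]), array([0.5598, 0.0325, 0.216 ])]
tri knob [0.5244 0.0029 0.2476] hub [0.5603 0.032  0.211 ]
wrist proj [[ 214.4871 -115.5206]] scene [[315.0562 221.5516]] top [[325.1118 228.2742]]
wrist proj [[243.0487 -48.5974]] scene [[314.8109 234.3744]] top [[324.6101 230.5304]]
wrist proj [[ 316.1838 -183.1461]] scene [[336.0874 236.1721]] top [[311.0527 214.7567]]
knob_mid 
crank_hub
```

View pics/w2.png

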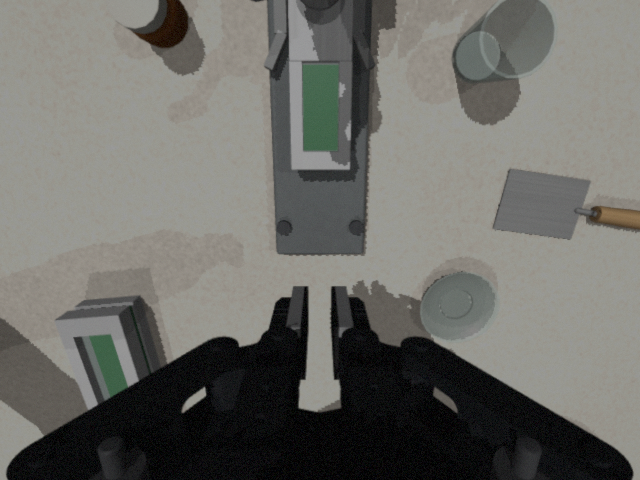

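The tail edge at px row 170 sits between the rails, so the cell looks home. The knob top is at (0.5244, 0.003, 0.2476), and the axis is at (0.560, 0.0325). I'll go above the knob.

Request:
{"method": "apply_moves", "body": {"rows": [[0,0,-0.2,0,0,0],[0.18,-0.04,-0.22,0,0,0],[0.38,-0.08,-0.22,0,0,0],[0.55,-0.11,-0.22,0,0,0],[0.55,-0.11,-0.22,0,0,0]], "claw": 0.55, "newtons": 25}}

```text
clock: 10.75
tcp_pos: [0.5246, 0.0079, 0.2724]
orientation: [-2.494, -1.905, 0.001]
contact_force: [-0.5, -0.2, -0.4]
grip_width: 0.0469
gripper_force: 0.0
```

```bash
python3 - <<'E'
from h import *
import pickle
st()
w=r.grab_frame("wrist");s=r.grab_frame("scene")
save({"pixels":np.hstack([cv2.resize(w["pixels"],(400,300)),cv2.resize(s["pixels"][190:310,260:420],(400,300),interpolation=cv2.INTER_CUBIC)])},"g.png")
print(plan([(.5244,.003,.215)],74.6), proj(w,[[.5244,.003,.2476],[.5603,.0325,.213]]))
E
```

```text
t 10.75 tcp [0.5246 0.0079 0.2724] yaw 74.74 zt [-0.002  0.002 -1.   ] F [-0.45 -0.21 -0.42] M [0.02 0.01 0.  ] w 0.0469 j7 [ 0.31  0.23 -0.52  1.83  0.13  1.11 -0.52]
[[-0.002, 0.0, 0.23, -0.002, 0.001, -0.002]] [[321.96642231 288.85185225]
 [367.41457919 204.7832668 ]]
```

View pics/g.png

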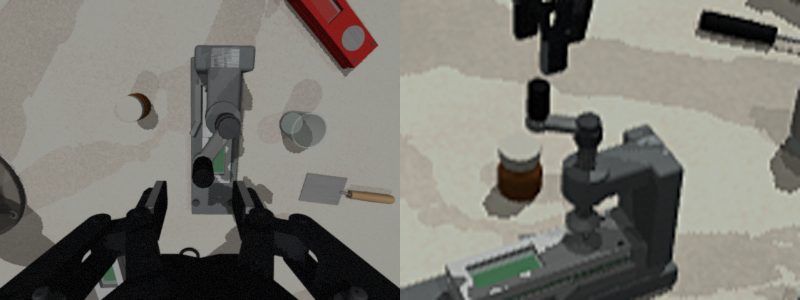

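The knob stands centred between the open fingers (wrist view px (203,172)), so I'll descend and grip.

Request:
{"method": "apply_moves", "body": {"rows": [[-0.002,0,0.06,0,0,0],[-0.002,0,0.12,0,0,0],[-0.002,0,0.18,0,0,0],[-0.002,0,0.23,0,0,0],[-0.002,0,0.23,0,0,0]]}}

```text
clock: 11.48
tcp_pos: [0.5244, 0.003, 0.215]
orientation: [-2.502, -1.897, 0.003]
contact_force: [0.8, -0.4, 0.3]
grip_width: 0.0469
gripper_force: 0.0
```

Request:
{"method": "apply_moves", "body": {"rows": [[0,0,0,0,0,0],[0,0,0,0,0,0],[0,0,0,0,0,0]], "claw": 0.0, "newtons": 25}}

```text
clock: 11.85
tcp_pos: [0.5259, 0.0033, 0.217]
orientation: [2.503, 1.897, 0.003]
contact_force: [1.5, 0.4, 0.5]
grip_width: 0.0194
gripper_force: 25.6
```

```bash
python3 - <<'E'
from h import *
st()
E
```

```text
t 11.85 tcp [0.5259 0.0033 0.217 ] yaw 74.33 zt [ 0.002  0.    -1.   ] F [1.5  0.37 0.54] M [ 0.06 -0.3  -0.04] w 0.0194 j7 [ 0.3   0.29 -0.5   1.9   0.17  0.99 -0.55]
```

```bash
cat >> h.py <<'E'
C=np.array([.5602,.0325]);TH0=220.4;Z0=.216;RAD=.045
def P(th): # th = clockwise turn in deg from grip
    a=np.radians(TH0-th);return np.r_[C+RAD*np.array([np.cos(a),np.sin(a)]),Z0-.016*th/360]
def call(base,ths,yaw=74.3):
    rows=plan([P(t) for t in ths],yaw,base=list(base)+[yaw])
    rows=[[round(v,3) for v in q[:3]]+[0,0,0] for q in rows]
    R0=R.from_euler("z",yaw,degrees=True)*R.from_euler("x",180,degrees=True)
    return rows,np.array(base)+R0.apply(np.array(rows[-1][:3])*.25)
def tang(th):
    o=r.get_obs();a=np.radians(TH0-th);F=np.array(o["contact_force"])
    p=np.array(o["tcp_pos"])[:2]-C
    a=np.arctan2(p[1],p[0]);tg=np.array([np.sin(a),-np.cos(a)]);rd=np.array([np.cos(a),np.sin(a)])
    print("t",round(float(o["clock"]),2),"th meas",round((TH0-np.degrees(a))%360,2),"rad",round(np.hypot(*p),4),"z",round(o["tcp_pos"][2],4),"Ftan(resist)",round(-F[:2]@tg,2),"Frad",round(F[:2]@rd,2),"Fz",round(F[2],2),"Mz",np.round(o["moment"],2),"grip",np.round(o["grip_width"],4))
E
python3 - <<'E'
from h import *
b=np.array([.5244,.003,.215])
for k in range(3):
    ths=[70*k+14*(i+1) for i in range(5)]
    rows,b=call(b,ths);print(ths,rows,b)
tang(0)
E
```

```text
[14, 28, 42, 56, 70] [[0.032, -0.028, -0.002, 0, 0, 0], [0.068, -0.053, 0.001, 0, 0, 0], [0.108, -0.069, 0.003, 0, 0, 0], [0.152, -0.074, 0.006, 0, 0, 0], [0.196, -0.069, 0.008, 0, 0, 0]] [0.52105299 0.05483975 0.213     ]
[84, 98, 112, 126, 140] [[0.041, 0.016, 0.003, 0, 0, 0], [0.077, 0.041, 0.005, 0, 0, 0], [0.105, 0.074, 0.008, 0, 0, 0], [0.125, 0.113, 0.01, 0, 0, 0], [0.135, 0.156, 0.013, 0, 0, 0]] [0.56773073 0.07677718 0.20975   ]
[154, 168, 182, 196, 210] [[-0.0, 0.044, 0.002, 0, 0, 0], [-0.012, 0.086, 0.005, 0, 0, 0], [-0.033, 0.124, 0.007, 0, 0, 0], [-0.063, 0.157, 0.01, 0, 0, 0], [-0.099, 0.181, 0.012, 0, 0, 0]] [0.60459517 0.04070589 0.20675   ]
t 11.85 th meas 359.95 rad 0.045 z 0.217 Ftan(resist) 0.69 Frad -1.38 Fz 0.54 Mz [ 0.06 -0.3  -0.04] grip 0.0194
```

Request:
{"method": "apply_moves", "body": {"rows": [[0.032,-0.028,-0.002,0,0,0],[0.068,-0.053,0.001,0,0,0],[0.108,-0.069,0.003,0,0,0],[0.152,-0.074,0.006,0,0,0],[0.196,-0.069,0.008,0,0,0]]}}

```text
clock: 12.48
tcp_pos: [0.5215, 0.0552, 0.214]
orientation: [2.503, 1.898, -0.002]
contact_force: [1.7, -6.4, -4.1]
grip_width: 0.0193
gripper_force: 25.3
```

```bash
python3 -c "
from h import *
tang(0);st()"
```

```text
t 12.47 th meas 70.86 rad 0.0449 z 0.214 Ftan(resist) 4.69 Frad -4.69 Fz -4.09 Mz [-1.46 -0.57 -0.01] grip 0.0193
t 12.47 tcp [0.5215 0.0552 0.214 ] yaw 74.33 zt [-0.001 -0.001 -1.   ] F [ 1.67 -6.42 -4.09] M [-1.46 -0.57 -0.01] w 0.0193 j7 [ 0.22  0.3  -0.53  1.9   0.18  0.99 -0.66]
```

Request:
{"method": "apply_moves", "body": {"rows": [[0.041,0.016,0.003,0,0,0],[0.077,0.041,0.005,0,0,0],[0.105,0.074,0.008,0,0,0],[0.125,0.113,0.01,0,0,0],[0.135,0.156,0.013,0,0,0]]}}

```text
clock: 13.1
tcp_pos: [0.5674, 0.077, 0.2107]
orientation: [-2.503, -1.898, 0.006]
contact_force: [-4.9, -6.2, 4.1]
grip_width: 0.0194
gripper_force: 26.0
```

```bash
python3 -c "
from h import *
tang(0)
b=np.array([.56773,.07678,.20975])
for T in ([148,156,164,172,180],[188,196,204,212,220],[226,232,238,244,250],[256,262,268,274,280],[286,292,298,304,310]):
    rows,b=call(b,T);print(T,rows,b)"
```

```text
t 13.1 th meas 139.55 rad 0.0451 z 0.2107 Ftan(resist) 3.87 Frad -6.91 Fz 4.07 Mz [-1.46  1.21 -0.01] grip 0.0194
[148, 156, 164, 172, 180] [[0.001, 0.025, 0.001, 0, 0, 0], [-0.001, 0.05, 0.003, 0, 0, 0], [-0.007, 0.074, 0.004, 0, 0, 0], [-0.017, 0.098, 0.006, 0, 0, 0], [-0.029, 0.119, 0.007, 0, 0, 0]] [0.59440823 0.06175012 0.208     ]
[188, 196, 204, 212, 220] [[-0.016, 0.02, 0.001, 0, 0, 0], [-0.034, 0.038, 0.003, 0, 0, 0], [-0.054, 0.052, 0.004, 0, 0, 0], [-0.076, 0.064, 0.006, 0, 0, 0], [-0.1, 0.073, 0.007, 0, 0, 0]] [0.60521234 0.03274437 0.20625   ]
[226, 232, 238, 244, 250] [[-0.018, 0.004, 0.001, 0, 0, 0], [-0.037, 0.006, 0.002, 0, 0, 0], [-0.056, 0.007, 0.003, 0, 0, 0], [-0.074, 0.005, 0.004, 0, 0, 0], [-0.093, 0.002, 0.005, 0, 0, 0]] [0.59940222 0.01022649 0.205     ]
[256, 262, 268, 274, 280] [[-0.018, -0.006, 0.002, 0, 0, 0], [-0.035, -0.013, 0.003, 0, 0, 0], [-0.052, -0.022, 0.004, 0, 0, 0], [-0.067, -0.033, 0.005, 0, 0, 0], [-0.081, -0.045, 0.006, 0, 0, 0]] [ 0.58309228 -0.00622377  0.2035    ]
[286, 292, 298, 304, 310] [[-0.013, -0.014, 0.001, 0, 0, 0], [-0.025, -0.029, 0.002, 0, 0, 0], [-0.034, -0.045, 0.003, 0, 0, 0], [-0.042, -0.062, 0.004, 0, 0, 0], [-0.049, -0.08, 0.005, 0, 0, 0]] [ 0.56052359 -0.01260473  0.20225   ]
```

Request:
{"method": "apply_moves", "body": {"rows": [[0.001,0.025,0.001,0,0,0],[-0.001,0.05,0.003,0,0,0],[-0.007,0.074,0.004,0,0,0],[-0.017,0.098,0.006,0,0,0],[-0.029,0.119,0.007,0,0,0]]}}

```text
clock: 13.72
tcp_pos: [0.5932, 0.0635, 0.2091]
orientation: [-2.5, -1.897, 0.005]
contact_force: [-6.9, -2.3, 4.6]
grip_width: 0.019
gripper_force: 26.1
```

```bash
python3 -c "
from h import *
tang(0)"
```

```text
t 13.72 th meas 177.12 rad 0.0453 z 0.2091 Ftan(resist) 3.05 Frad -6.61 Fz 4.58 Mz [-0.34  1.64  0.02] grip 0.019
```

Request:
{"method": "apply_moves", "body": {"rows": [[-0.016,0.02,0.001,0,0,0],[-0.034,0.038,0.003,0,0,0],[-0.054,0.052,0.004,0,0,0],[-0.076,0.064,0.006,0,0,0],[-0.1,0.073,0.007,0,0,0]]}}

```text
clock: 14.35
tcp_pos: [0.6053, 0.0372, 0.2076]
orientation: [-2.497, -1.899, -0.002]
contact_force: [-2.4, 3.3, -0.2]
grip_width: 0.0189
gripper_force: 25.7
```

```bash
python3 -c "
from h import *
tang(0)"
```

```text
t 14.35 th meas 214.45 rad 0.0453 z 0.2076 Ftan(resist) 3.51 Frad -2.01 Fz -0.23 Mz [0.88 0.61 0.03] grip 0.0189
```

Request:
{"method": "apply_moves", "body": {"rows": [[-0.018,0.004,0.001,0,0,0],[-0.037,0.006,0.002,0,0,0],[-0.056,0.007,0.003,0,0,0],[-0.074,0.005,0.004,0,0,0],[-0.093,0.002,0.005,0,0,0]]}}

```text
clock: 14.98
tcp_pos: [0.6, 0.0105, 0.2061]
orientation: [-2.503, -1.898, -0.0]
contact_force: [-0.5, 5.2, -3.3]
grip_width: 0.0192
gripper_force: 25.4
```

```bash
python3 -c "
from h import *
tang(0)"
```

```text
t 14.97 th meas 249.32 rad 0.0455 z 0.2061 Ftan(resist) 4.27 Frad -2.98 Fz -3.32 Mz [ 1.2   0.27 -0.01] grip 0.0192
```

Request:
{"method": "apply_moves", "body": {"rows": [[-0.018,-0.006,0.002,0,0,0],[-0.035,-0.013,0.003,0,0,0],[-0.052,-0.022,0.004,0,0,0],[-0.067,-0.033,0.005,0,0,0],[-0.081,-0.045,0.006,0,0,0]]}}

```text
clock: 15.6
tcp_pos: [0.5844, -0.006, 0.2048]
orientation: [2.503, 1.897, 0.003]
contact_force: [1.3, 5.7, -4.7]
grip_width: 0.0193
gripper_force: 25.3
```

```bash
python3 -c "
from h import *
tang(0)"
```

```text
t 15.6 th meas 278.23 rad 0.0455 z 0.2048 Ftan(resist) 4.18 Frad -4.12 Fz -4.69 Mz [ 1.17 -0.39  0.02] grip 0.0193
```

Request:
{"method": "apply_moves", "body": {"rows": [[-0.013,-0.014,0.001,0,0,0],[-0.025,-0.029,0.002,0,0,0],[-0.034,-0.045,0.003,0,0,0],[-0.042,-0.062,0.004,0,0,0],[-0.049,-0.08,0.005,0,0,0]]}}

```text
clock: 16.23
tcp_pos: [0.5624, -0.0129, 0.2035]
orientation: [2.503, 1.896, 0.004]
contact_force: [4.2, 4.2, -6.7]
grip_width: 0.0191
gripper_force: 25.1
```

```bash
python3 -c "
from h import *
tang(0)
b=np.array([.56052,-.01260,.20225])
for k in range(8):
    T=[310+25*k+5*(i+1) for i in range(5)]
    rows,b=call(b,T);print(T,rows,b)
s=r.grab_frame('scene');save({'pixels':cv2.resize(s['pixels'][230:310,290:380],(720,600)[:2],interpolation=cv2.INTER_CUBIC)},'gap.png')
tang(0)"
```

```text
t 16.23 th meas 307.57 rad 0.0454 z 0.2035 Ftan(resist) 4.38 Frad -3.99 Fz -6.74 Mz [ 0.98 -0.93  0.09] grip 0.0191
[315, 320, 325, 330, 335] [[-0.003, -0.015, 0.001, 0, 0, 0], [-0.006, -0.031, 0.002, 0, 0, 0], [-0.007, -0.047, 0.003, 0, 0, 0], [-0.006, -0.062, 0.004, 0, 0, 0], [-0.005, -0.078, 0.005, 0, 0, 0]] [ 0.54140926 -0.00852666  0.201     ]
[340, 345, 350, 355, 360] [[0.004, -0.015, 0.0, 0, 0, 0], [0.008, -0.03, 0.001, 0, 0, 0], [0.014, -0.045, 0.002, 0, 0, 0], [0.021, -0.059, 0.003, 0, 0, 0], [0.029, -0.072, 0.004, 0, 0, 0]] [0.52604266 0.00332367 0.2       ]
[365, 370, 375, 380, 385] [[0.009, -0.013, 0.001, 0, 0, 0], [0.02, -0.025, 0.002, 0, 0, 0], [0.031, -0.036, 0.003, 0, 0, 0], [0.043, -0.045, 0.004, 0, 0, 0], [0.056, -0.054, 0.004, 0, 0, 0]] [0.51683473 0.02045446 0.199     ]
[390, 395, 400, 405, 410] [[0.014, -0.008, 0.001, 0, 0, 0], [0.029, -0.014, 0.002, 0, 0, 0], [0.043, -0.019, 0.003, 0, 0, 0], [0.059, -0.023, 0.004, 0, 0, 0], [0.074, -0.025, 0.005, 0, 0, 0]] [0.51582401 0.03995551 0.19775   ]
[415, 420, 425, 430, 435] [[0.016, -0.001, 0.001, 0, 0, 0], [0.032, -0.0
[... 230 characters left out ...]
2, 0, 0, 0], [0.042, 0.021, 0.003, 0, 0, 0], [0.054, 0.03, 0.004, 0, 0, 0], [0.066, 0.04, 0.005, 0, 0, 0]] [0.5373586  0.07129756 0.1955    ]
[465, 470, 475, 480, 485] [[0.011, 0.012, 0.001, 0, 0, 0], [0.021, 0.024, 0.002, 0, 0, 0], [0.029, 0.037, 0.002, 0, 0, 0], [0.037, 0.051, 0.003, 0, 0, 0], [0.043, 0.065, 0.004, 0, 0, 0]] [0.5559113  0.07724923 0.1945    ]
[490, 495, 500, 505, 510] [[0.005, 0.015, 0.001, 0, 0, 0], [0.009, 0.03, 0.002, 0, 0, 0], [0.011, 0.046, 0.003, 0, 0, 0], [0.012, 0.061, 0.004, 0, 0, 0], [0.012, 0.077, 0.005, 0, 0, 0]] [0.57525492 0.07492825 0.19325   ]
t 16.27 th meas 308.35 rad 0.0455 z 0.2035 Ftan(resist) 3.29 Frad -3.48 Fz -5.78 Mz [ 0.87 -0.68  0.01] grip 0.0193
```

View pics/gap.png

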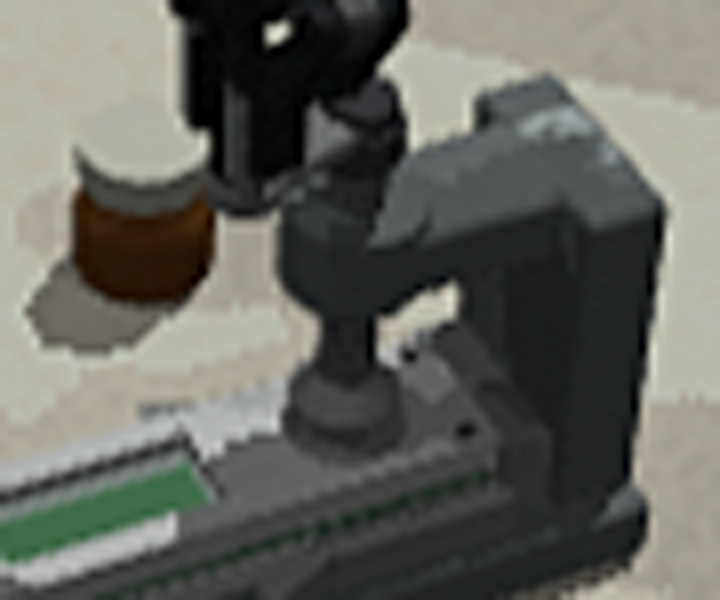

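The pad is close to the cell's top (px (345,450)), and the nose is against the stop. I'll continue in small steps.

Request:
{"method": "apply_moves", "body": {"rows": [[-0.003,-0.015,0.001,0,0,0],[-0.006,-0.031,0.002,0,0,0],[-0.007,-0.047,0.003,0,0,0],[-0.006,-0.062,0.004,0,0,0],[-0.005,-0.078,0.005,0,0,0]]}}

```text
clock: 16.9
tcp_pos: [0.5439, -0.0098, 0.2025]
orientation: [2.503, 1.894, 0.004]
contact_force: [6.0, 1.4, -6.3]
grip_width: 0.0191
gripper_force: 25.1
```

```bash
python3 -c "
from h import *
tang(0)
s=r.grab_frame('scene')
for z in (.057,.059,.062,.065,.068,.071): print(z,proj(s,[.5722,.0205,z])[0])
for i in range(3): r.grab_frame('top');tang(0)"
```

```text
t 16.9 th meas 331.52 rad 0.0453 z 0.2025 Ftan(resist) 5.08 Frad -3.43 Fz -6.3 Mz [ 0.46 -1.16  0.  ] grip 0.0191
0.057 [332.82712889 291.4984732 ]
0.059 [332.86021203 290.91763858]
0.062 [332.90997784 290.04386863]
0.065 [332.95991372 289.16706341]
0.068 [333.01002052 288.2872075 ]
0.071 [333.06029909 287.40428535]
t 17.0 th meas 332.15 rad 0.0453 z 0.2024 Ftan(resist) 3.45 Frad -3.5 Fz -5.08 Mz [ 0.57 -0.82  0.05] grip 0.0189
t 17.05 th meas 332.15 rad 0.0453 z 0.2024 Ftan(resist) 3.06 Frad -4.41 Fz -5.91 Mz [ 0.53 -0.85  0.04] grip 0.0191
t 17.1 th meas 332.16 rad 0.0453 z 0.2024 Ftan(resist) 3.5 Frad -3.89 Fz -5.22 Mz [ 0.38 -1.04  0.  ] grip 0.0192
```

Request:
{"method": "apply_moves", "body": {"rows": [[0.004,-0.015,0.0,0,0,0],[0.008,-0.03,0.001,0,0,0],[0.014,-0.045,0.002,0,0,0],[0.021,-0.059,0.003,0,0,0],[0.029,-0.072,0.004,0,0,0]]}}

```text
clock: 17.73
tcp_pos: [0.528, 0.001, 0.2014]
orientation: [2.503, 1.893, 0.001]
contact_force: [4.3, -1.1, -5.8]
grip_width: 0.0191
gripper_force: 25.1
```

```bash
python3 -c "
from h import *
tang(0)"
```

```text
t 17.73 th meas 356.12 rad 0.045 z 0.2014 Ftan(resist) 3.75 Frad -2.31 Fz -5.77 Mz [-0.32 -0.93 -0.07] grip 0.0191
```

Request:
{"method": "apply_moves", "body": {"rows": [[0.009,-0.013,0.001,0,0,0],[0.02,-0.025,0.002,0,0,0],[0.031,-0.036,0.003,0,0,0],[0.043,-0.045,0.004,0,0,0],[0.056,-0.054,0.004,0,0,0]]}}

```text
clock: 18.35
tcp_pos: [0.5171, 0.0201, 0.2001]
orientation: [2.504, 1.897, -0.002]
contact_force: [2.0, -4.2, -5.4]
grip_width: 0.0192
gripper_force: 25.2
```

```bash
python3 -c "
from h import *
tang(0)"
```

```text
t 18.35 th meas 24.39 rad 0.0448 z 0.2001 Ftan(resist) 4.59 Frad -0.73 Fz -5.38 Mz [-0.9  -0.39 -0.01] grip 0.0192
```

Request:
{"method": "apply_moves", "body": {"rows": [[0.014,-0.008,0.001,0,0,0],[0.029,-0.014,0.002,0,0,0],[0.043,-0.019,0.003,0,0,0],[0.059,-0.023,0.004,0,0,0],[0.074,-0.025,0.005,0,0,0]]}}

```text
clock: 18.98
tcp_pos: [0.5162, 0.0404, 0.1989]
orientation: [-2.503, -1.898, 0.001]
contact_force: [-0.5, -3.8, -3.2]
grip_width: 0.0191
gripper_force: 25.3
```

```bash
python3 -c "
from h import *
tang(0)"
```

```text
t 18.98 th meas 50.58 rad 0.0447 z 0.1989 Ftan(resist) 3.79 Frad -0.14 Fz -3.23 Mz [-0.96  0.18  0.  ] grip 0.0191
```

Request:
{"method": "apply_moves", "body": {"rows": [[0.016,-0.001,0.001,0,0,0],[0.032,-0.001,0.002,0,0,0],[0.047,0.001,0.003,0,0,0],[0.063,0.004,0.003,0,0,0],[0.078,0.009,0.004,0,0,0]]}}

```text
clock: 19.6
tcp_pos: [0.5238, 0.0584, 0.1978]
orientation: [-2.503, -1.898, 0.001]
contact_force: [-2.0, -3.5, -4.6]
grip_width: 0.019
gripper_force: 25.3
```

```bash
python3 -c "
from h import *
tang(0)"
```

```text
t 19.6 th meas 75.88 rad 0.0447 z 0.1978 Ftan(resist) 3.99 Frad -0.39 Fz -4.61 Mz [-0.92  0.46  0.01] grip 0.019
```

Request:
{"method": "apply_moves", "body": {"rows": [[0.014,0.005,0.001,0,0,0],[0.028,0.012,0.002,0,0,0],[0.042,0.021,0.003,0,0,0],[0.054,0.03,0.004,0,0,0],[0.066,0.04,0.005,0,0,0]]}}

```text
clock: 20.23
tcp_pos: [0.5382, 0.0714, 0.1967]
orientation: [-2.504, -1.898, 0.001]
contact_force: [-2.7, -4.9, -4.4]
grip_width: 0.0189
gripper_force: 25.2
```

```bash
python3 -c "
from h import *
tang(0)"
```

```text
t 20.23 th meas 100.89 rad 0.0447 z 0.1967 Ftan(resist) 4.72 Frad -2.94 Fz -4.42 Mz [-1.1   0.54 -0.04] grip 0.0189
```

Request:
{"method": "apply_moves", "body": {"rows": [[0.011,0.012,0.001,0,0,0],[0.021,0.024,0.002,0,0,0],[0.029,0.037,0.002,0,0,0],[0.037,0.051,0.003,0,0,0],[0.043,0.065,0.004,0,0,0]]}}

```text
clock: 20.85
tcp_pos: [0.5563, 0.0772, 0.1956]
orientation: [-2.504, -1.897, 0.002]
contact_force: [-3.7, -4.4, -4.4]
grip_width: 0.019
gripper_force: 25.3
```

```bash
python3 -c "
from h import *
tang(0)"
```

```text
t 20.85 th meas 125.46 rad 0.0449 z 0.1956 Ftan(resist) 4.04 Frad -4.05 Fz -4.42 Mz [-1.    0.86  0.01] grip 0.019
```

Request:
{"method": "apply_moves", "body": {"rows": [[0.005,0.015,0.001,0,0,0],[0.009,0.03,0.002,0,0,0],[0.011,0.046,0.003,0,0,0],[0.012,0.061,0.004,0,0,0],[0.012,0.077,0.005,0,0,0]]}}

```text
clock: 21.48
tcp_pos: [0.5752, 0.075, 0.1944]
orientation: [-2.503, -1.897, 0.003]
contact_force: [-5.9, -5.7, -0.5]
grip_width: 0.0195
gripper_force: 25.5
```

```bash
python3 -c "
from h import *
tang(0)
b=np.array([.57525,.07493,.19325])
for k in range(12):
    T=[510+15*k+3*(i+1) for i in range(5)]
    rows,b=call(b,T);print(T[-1],rows,b)
"
```

```text
t 21.48 th meas 149.87 rad 0.0451 z 0.1944 Ftan(resist) 3.66 Frad -7.39 Fz -0.46 Mz [-1.02  1.37  0.01] grip 0.0195
525 [[-0.001, 0.01, 0.0, 0, 0, 0], [-0.002, 0.019, 0.001, 0, 0, 0], [-0.004, 0.028, 0.001, 0, 0, 0], [-0.007, 0.037, 0.002, 0, 0, 0], [-0.009, 0.046, 0.002, 0, 0, 0]] [0.5857121  0.06965204 0.19275   ]
540 [[-0.004, 0.009, 0.001, 0, 0, 0], [-0.007, 0.018, 0.001, 0, 0, 0], [-0.012, 0.026, 0.002, 0, 0, 0], [-0.016, 0.034, 0.002, 0, 0, 0], [-0.021, 0.042, 0.003, 0, 0, 0]] [0.59439972 0.0617566  0.192     ]
555 [[-0.006, 0.008, 0.001, 0, 0, 0], [-0.012, 0.015, 0.001, 0, 0, 0], [-0.018, 0.023, 0.002, 0, 0, 0], [-0.024, 0.029, 0.002, 0, 0, 0], [-0.031, 0.036, 0.003, 0, 0, 0]] [0.60096679 0.05186034 0.19125   ]
570 [[-0.008, 0.006, 0.0, 0, 0, 0], [-0.015, 0.011, 0.001, 0, 0, 0], [-0.023, 0.016, 0.001, 0, 0, 0], [-0.031, 0.021, 0.002, 0, 0, 0], [-0.039, 0.026, 0.002, 0, 0, 0]] [0.60458593 0.04071519 0.19075   ]
585 [[-0.009, 0.004, 0.001, 0, 0, 0], [-0.018, 0.007, 0.001, 0, 0, 0], [-0.027, 0.01, 0.002, 0, 0, 0], [-0.036, 0.013, 0.002, 0, 0, 0], [-0.045, 0.015, 0.003, 0, 0, 0]] 
[... 807 characters left out ...]
5, -0.031, 0.003, 0, 0, 0]] [ 0.57945155 -0.00805289  0.18725   ]
660 [[-0.006, -0.007, 0.0, 0, 0, 0], [-0.012, -0.015, 0.001, 0, 0, 0], [-0.017, -0.022, 0.001, 0, 0, 0], [-0.022, -0.03, 0.002, 0, 0, 0], [-0.026, -0.039, 0.002, 0, 0, 0]] [ 0.5683064  -0.01167203  0.18675   ]
675 [[-0.004, -0.008, 0.001, 0, 0, 0], [-0.008, -0.017, 0.001, 0, 0, 0], [-0.011, -0.026, 0.002, 0, 0, 0], [-0.013, -0.035, 0.002, 0, 0, 0], [-0.015, -0.044, 0.003, 0, 0, 0]] [ 0.55670204 -0.01230552  0.186     ]
690 [[-0.002, -0.01, 0.001, 0, 0, 0], [-0.003, -0.019, 0.001, 0, 0, 0], [-0.004, -0.028, 0.002, 0, 0, 0], [-0.004, -0.038, 0.002, 0, 0, 0], [-0.003, -0.047, 0.003, 0, 0, 0]] [ 0.54518746 -0.00984798  0.18525   ]
```

Request:
{"method": "apply_moves", "body": {"rows": [[-0.001,0.01,0.0,0,0,0],[-0.002,0.019,0.001,0,0,0],[-0.004,0.028,0.001,0,0,0],[-0.007,0.037,0.002,0,0,0],[-0.009,0.046,0.002,0,0,0]]}}

```text
clock: 22.1
tcp_pos: [0.5851, 0.0702, 0.1938]
orientation: [-2.502, -1.897, 0.004]
contact_force: [-7.3, -3.2, -1.0]
grip_width: 0.019
gripper_force: 25.6
```

```bash
python3 -c "
from h import *
tang(0)"
```

```text
t 22.1 th meas 163.89 rad 0.0452 z 0.1938 Ftan(resist) 4.33 Frad -6.74 Fz -1.0 Mz [-0.79  1.68  0.03] grip 0.019
```

Request:
{"method": "apply_moves", "body": {"rows": [[-0.004,0.009,0.001,0,0,0],[-0.007,0.018,0.001,0,0,0],[-0.012,0.026,0.002,0,0,0],[-0.016,0.034,0.002,0,0,0],[-0.021,0.042,0.003,0,0,0]]}}

```text
clock: 22.72
tcp_pos: [0.5934, 0.0633, 0.1932]
orientation: [-2.5, -1.897, 0.004]
contact_force: [-10.3, -1.7, 1.1]
grip_width: 0.0188
gripper_force: 25.7
```

```bash
python3 -c "
from h import *
tang(0)"
```

```text
t 22.73 th meas 177.51 rad 0.0453 z 0.1932 Ftan(resist) 5.73 Frad -8.7 Fz 1.05 Mz [-0.27  2.04 -0.02] grip 0.0188
```

Request:
{"method": "apply_moves", "body": {"rows": [[-0.006,0.008,0.001,0,0,0],[-0.012,0.015,0.001,0,0,0],[-0.018,0.023,0.002,0,0,0],[-0.024,0.029,0.002,0,0,0],[-0.031,0.036,0.003,0,0,0]]}}

```text
clock: 23.35
tcp_pos: [0.5997, 0.0548, 0.1926]
orientation: [-2.498, -1.898, 0.003]
contact_force: [-11.1, 0.5, 1.5]
grip_width: 0.019
gripper_force: 25.9
```

```bash
python3 -c "
from h import *
tang(0)
for i in range(4): r.grab_frame('top');tang(0)"
```

```text
t 23.35 th meas 190.93 rad 0.0454 z 0.1926 Ftan(resist) 5.95 Frad -9.43 Fz 1.5 Mz [0.23 2.27 0.05] grip 0.019
t 23.4 th meas 191.44 rad 0.0454 z 0.1926 Ftan(resist) 6.04 Frad -8.67 Fz 2.46 Mz [0.26 2.26 0.03] grip 0.0191
t 23.45 th meas 191.36 rad 0.0454 z 0.1926 Ftan(resist) 4.67 Frad -8.3 Fz 1.1 Mz [ 0.05  2.09 -0.  ] grip 0.0192
t 23.5 th meas 191.38 rad 0.0454 z 0.1926 Ftan(resist) 4.39 Frad -8.66 Fz 1.08 Mz [0.06 2.06 0.01] grip 0.019
t 23.55 th meas 191.37 rad 0.0454 z 0.1926 Ftan(resist) 5.05 Frad -8.21 Fz 1.51 Mz [0.08 2.05 0.  ] grip 0.0192
```

Request:
{"method": "apply_moves", "body": {"rows": [[-0.008,0.006,0.0,0,0,0],[-0.015,0.011,0.001,0,0,0],[-0.023,0.016,0.001,0,0,0],[-0.031,0.021,0.002,0,0,0],[-0.039,0.026,0.002,0,0,0]]}}

```text
clock: 24.18
tcp_pos: [0.6037, 0.0454, 0.1922]
orientation: [-2.496, -1.899, -0.001]
contact_force: [-8.4, 5.0, -1.5]
grip_width: 0.0194
gripper_force: 25.8
```

```bash
python3 -c "
from h import *
tang(0)
for i in range(4): r.grab_frame('top');tang(0)"
```

```text
t 24.18 th meas 203.84 rad 0.0454 z 0.1922 Ftan(resist) 7.18 Frad -6.65 Fz -1.46 Mz [1.   1.84 0.03] grip 0.0194
t 24.23 th meas 204.32 rad 0.0454 z 0.1921 Ftan(resist) 6.31 Frad -5.88 Fz -1.04 Mz [ 1.01  1.85 -0.02] grip 0.0194
t 24.27 th meas 204.23 rad 0.0454 z 0.1921 Ftan(resist) 5.69 Frad -6.34 Fz -1.78 Mz [ 0.8   1.74 -0.01] grip 0.019
t 24.32 th meas 204.28 rad 0.0454 z 0.1922 Ftan(resist) 6.96 Frad -6.54 Fz -1.29 Mz [ 0.8   1.75 -0.05] grip 0.019
t 24.38 th meas 204.26 rad 0.0454 z 0.1921 Ftan(resist) 6.0 Frad -7.26 Fz -0.7 Mz [ 0.79  1.75 -0.01] grip 0.0191
```

Request:
{"method": "apply_moves", "body": {"rows": [[-0.009,0.004,0.001,0,0,0],[-0.018,0.007,0.001,0,0,0],[-0.024,0.009,0.001,0,0,0]]}}

```text
clock: 24.75
tcp_pos: [0.6049, 0.04, 0.192]
orientation: [-2.495, -1.899, -0.004]
contact_force: [-6.5, 7.2, -3.5]
grip_width: 0.0191
gripper_force: 25.6
```

```bash
python3 -c "
from h import *
tang(0)
for i in range(5): r.grab_frame('top');tang(0)"
```

```text
t 24.75 th meas 210.93 rad 0.0454 z 0.192 Ftan(resist) 8.22 Frad -5.23 Fz -3.53 Mz [1.44 1.23 0.01] grip 0.0191
t 24.8 th meas 211.24 rad 0.0453 z 0.1919 Ftan(resist) 6.92 Frad -5.84 Fz -2.73 Mz [ 1.37  1.31 -0.01] grip 0.0189
t 24.85 th meas 211.17 rad 0.0453 z 0.1919 Ftan(resist) 7.58 Frad -4.38 Fz -1.99 Mz [ 1.25  1.28 -0.09] grip 0.0191
t 24.9 th meas 211.17 rad 0.0453 z 0.1919 Ftan(resist) 5.85 Frad -4.32 Fz -3.03 Mz [1.23 1.33 0.04] grip 0.019
t 24.95 th meas 211.2 rad 0.0454 z 0.1919 Ftan(resist) 6.58 Frad -5.1 Fz -4.01 Mz [1.22 1.3  0.04] grip 0.0189
t 25.0 th meas 211.13 rad 0.0454 z 0.1919 Ftan(resist) 7.25 Frad -4.57 Fz -2.7 Mz [1.24 1.31 0.01] grip 0.019
```

The moving resistance is about 8.2 N against a free 3.5–4.4 N. That is a rise of about 4 N, with ~50° past contact, so roughly 65–70 N on the pad: snug. I'll unload the arm tangentially, release and rise.

Request:
{"method": "apply_moves", "body": {"rows": [[0.008,-0.003,0,0,0,0],[0.015,-0.006,0,0,0,0],[0.015,-0.006,0,0,0,0]]}}

```text
clock: 25.38
tcp_pos: [0.6049, 0.0402, 0.1919]
orientation: [-2.501, -1.898, 0.0]
contact_force: [-5.8, -2.1, -2.0]
grip_width: 0.0188
gripper_force: 25.6
```

```bash
python3 -c "
from h import *
tang(0)"
```

```text
t 25.38 th meas 210.61 rad 0.0454 z 0.1919 Ftan(resist) -1.1 Frad -6.07 Fz -1.96 Mz [-0.18  1.18  0.05] grip 0.0188
```

Request:
{"method": "apply_moves", "body": {"rows": [[0,0,0,0,0,0],[0,0,0,0,0,0],[0,0,0,0,0,0],[0,0,0,0,0,0]], "claw": 0.6}}

```text
clock: 25.88
tcp_pos: [0.6059, 0.0387, 0.1921]
orientation: [2.503, 1.898, 0.001]
contact_force: [0.7, 0.4, 0.2]
grip_width: 0.0513
gripper_force: 0.0
```

Request:
{"method": "apply_moves", "body": {"rows": [[0,0,-0.06,0,0,0],[0,0,-0.14,0,0,0],[0,0,-0.24,0,0,0],[0,0,-0.36,0,0,0],[0,0,-0.5,0,0,0]]}}

```text
clock: 26.5
tcp_pos: [0.6054, 0.0386, 0.3193]
orientation: [2.503, 1.898, 0.002]
contact_force: [0.6, 0.4, -0.1]
grip_width: 0.0512
gripper_force: 0.0
```

Request:
{"method": "apply_moves", "body": {"rows": [[-0.15,0,0,0,0,0],[-0.3,0,0,0,0,0],[-0.5,0,0,0,0,0],[-0.6,0,0,0,0,0],[-0.6,0,0,0,0,0]]}}

```text
clock: 27.12
tcp_pos: [0.5648, -0.1084, 0.3184]
orientation: [2.506, 1.891, 0.001]
contact_force: [0.1, -0.1, -0.5]
grip_width: 0.0512
gripper_force: 0.0
```

```bash
python3 - <<'E'
from h import *
np.set_printoptions(precision=4,suppress=True)
st()
t=r.grab_frame("top");s=r.grab_frame("scene")
for n in("knob_mid","beaker","jar","flask","dish"):
    for p in(s,t): print(n,[(np.round(q["point"],1),round(q["conf"],2)) for q in r.landmark_of(p,n)[:2]])
a=np.radians(220.4-571)
k=np.r_[C+.045*np.array([np.cos(a),np.sin(a)]),.2296-.0254]
print("expect knob",k,proj(s,k),proj(t,k+[0,0,.018]))
E
```

```text
t 27.12 tcp [ 0.5648 -0.1084  0.3184] yaw 74.07 zt [ 0.002 -0.001 -1.   ] F [ 0.06 -0.11 -0.53] M [ 0.08 -0.02 -0.  ] w 0.0512 j7 [ 0.46  0.28 -0.47  1.67  0.13  1.23 -0.32]
knob_mid [(array([352.1, 248.3]), 0.43), (array([327.2, 303.2]), 0.43)]
knob_mid [(array([296.5, 279.1]), 0.48), (array([304. , 196.8]), 0.39)]
beaker [(array([351.2, 352.6]), 0.75), (array([355. , 248.8]), 0.48)]
beaker [(array([333.1, 178.6]), 0.72), (array([187.6, 222.6]), 0.72)]
jar [(array([307.6, 268.9]), 0.6)]
jar [(array([296.7, 277.3]), 0.62), (array([311.1, 222.2]), 0.44)]
flask [(array([425.9, 245.6]), 0.66)]
flask [(array([185.5, 223.9]), 0.79)]
dish [(array([238.2, 401.3]), 0.62), (array([315.6, 300.5]), 0.28)]
dish [(array([335.5, 177.9]), 0.22)]
expect knob [0.6046 0.0398 0.2042] [[352.3633 248.6969]] [[307.7338 194.5937]]
```

```bash
python3 -c "
from bench import r
print(r.hand_in())"
```

```text
the job is handed in; nothing more can be done
None
```

The job is handed in, but the judge returned no verdict: the cell is home against the stop, the crank is snugged by about a 4 N rise (an estimated 65–70 N on the pad) and let go, and the glassware looks undisturbed.

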